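# Set the lathe speed dial to its start mark

## Task

Get the small lathe's speed control ready for start-up: on the box with the two-storey knob, first turn the large black coarse knob until its white line points at the brass index bar, then turn the small bar-shaped fine knob on top of it until its black-lined end points at the same brass bar. Let go of both and leave them so; do not turn the single knob on the other box.

Things in the scene. Friction and masses are not known exactly. Their poses are not given: they have to be found in the camera images.
- control_box: Heavy grey box fixed to the bench, 180 (its x) by 140 (its y) by 70 mm high, flat aluminium top. Origin: centre of its underside, on the bench; z up; both knobs turn about its z axis. The brass index bar lies flat on the top, 34 to 60 mm from that axis, in the box's +x direction (away from the robot, but for the box's yaw). Nothing else within 60 mm of the axis rises above the top plate.
- coarse_knob (a joint): Outer, lower knob: black, ribbed, round, 54 mm diameter, 73 to 100 mm above the bench, white line on its rim. Value: angle of the line from the brass index about the box's z, rad, positive counter-clockwise from above; 0 = at the index; range -2.2 to 2.2. Friction 0.12 N m; stays where left; fine knob does not follow. Pinch across the diameter, any direction, fingers astride the fine knob.
- fine_knob (a joint): Inner, upper knob: steel bar on the same axis, 28 mm long, 12 mm thick, 103 to 126 mm above the bench; a black line on one half of its top and down that end. Value: angle of that end from the brass index about the box's z, rad, positive counter-clockwise from above; 0 = at the index; range -2.2 to 2.2. Friction 0.04 N m; stays where left. Pinch across the 12 mm.
- plain_knob_mark (a point): A bystander: the end of the white line, 25 mm from the axis, on top (103 mm above the bench) of the single round 54 mm knob on the other grey box, which has the same size and no knob on top of its knob. It must be left as it is.
Not all that is in view belongs to the job. What is shaped like the control_box but green or orange is not meant.

How it is judged:
By the outcome, as a careful person would: the job done as asked, in the order asked, and still so for the second after the job is handed in, with the robot touching nothing.
It also fails if it takes over 48 s, if anything falls off the work surface, if the arm or the gripper's body presses on something with over 40 N, if the wrist force passes 120 N, or if a joint passes its speed limit or range.

## Robot

A 6-joint arm with a two-finger parallel gripper is mounted at the origin on the work surface. World frame = base frame: x ahead of the robot, y to its left, z up, the work surface at z = 0. Lengths are in m, angles in rad, forces in N, time in s.
With the tool pointing down it reaches from about 0.25 to 0.725 m from the base axis. Payload 4 kg.
Tool frame: the origin (TCP) lies midway between the tips of the shut fingers; the grasp point (between the pads) lies 19 mm behind it; z points along the fingers, y is the direction in which the jaws open and shut (so a half turn about z gives the same grasp; the last joint's range is limited). The gripper opens to 85 mm and grips with 20 to 120 N. Pads are 22 mm wide; open, the fingers measure 114 mm over their backs; the gripper's body (76 mm by 85 mm) begins 54 mm behind the grasp point. The pads swing forward as they close: fully open they stand 13 mm farther back than shut.
Start: joints at [-1.238, 0.241, 0.005, 1.335, 0, 1.571], TCP at [0.163, -0.473, 0.231] pointing down, gripper open.
Joint ranges: [-2.72, 2.72], [-1.05, 1.87], [-1.09, 1.28], [-1.99, 2.15], [-1.42, 1.44], [-3.14, 3.14]. Speed limits (rad/s): [2.79, 2.79, 3.14, 3.14, 3.14, 3.14].

## Interface

Orientations are given as a unit quaternion [x, y, z, w].
In Python, from workcell import get_obs, camera, camera_model, job_done, masks_of gives the robot as it stands.
- The arm moves only by the tool jog_arm, never from a script. Its argument "deltas" is a list that holds one entry, the list of rows, each a list of 7 numbers: the shift along the tool's x, y, z in mm, then the turn, a rotation vector about the tool's x, y, z in degrees, then the finger opening in mm, from 0 to 85.4. A call has 1 to 5 rows; each row shifts and turns the pose as measured when the row begins, along the tool's axes as they then stand; what a row does not reach is not made up. A row lasts 1/10 s, in which the tool goes at most 50 mm and 8.59 degrees, less where a joint would pass 70% of its speed; a pose out of reach is approached as far as the arm can. A call with a gripper value outside its range is refused whole. The fingers move at their own pace and stop on an object; the grip force is fixed at half the most. Time passes only in rows, so rows that do not move let the fingers close. It gives the time, the measured TCP pose, the force and the opening at its end, in the units of the state.
- get_obs(): the state, without advancing time (a new reading comes with each control period).
- camera(name): name is "scene" or "side" or "wrist"; returns the picture (420x560x3 uint8, red, green, blue); there is no depth.
- camera_model(name): a dict with "fovy" (degrees; the focal length in pixels is half the picture's height over the tangent of half this angle, whatever the lens; pixels are square), "cx", "cy" (the principal point, pixels), "pose" (4x4, takes a point from camera to world coordinates); the wrist camera has in their place "T_tool_cam" (4x4, takes a point from camera to tool coordinates, whose origin is the TCP and whose axes are the flange's). Camera axes: x right, y down, z forward; pixel columns grow to the right and rows downward; lengths in m; the calibration is good to about 2 mm. A picture is of the moment at which its call begins: read the wrist's pose just before it. camera_model takes no time and is no camera call.
- job_done(): hands the job in, once; it reports no verdict.
Trained networks look in the newest picture that a camera, given by its name, has taken for a name from the list of things; names that differ only in an ending like _2 or _b are one class to them, and where a whole thing is asked for, a point or a joint stands for the part that bears it (a point fixed in the world has none). Each returns a list of dicts, best first, with "conf" (0 to 1); they miss things now and then, are a little off and sometimes report something else, mostly with a low value. They report only what shows in the picture. A call takes as long as a camera call. They do not tell look-alikes from the thing itself.
- masks_of(target, camera): "pixels" (420x560 bool, what is visible of it) and "at" ([column, row] in pixels, amid what is visible of it).
The state is a dict: "clock": time; "joint_pos": joint angles; "joint_vel": joint speeds; "tau": joint torques, N m; "eef_pos": TCP position; "tool_rot": TCP orientation; "ft_force": force on the tool from outside, world axes, zero at the start; "ft_torque": the same for the moment, N m; "grip_width": finger opening in m.
Only numpy, scipy, OpenCV 4.12 (cv2) and the standard library are available. Lean on these libraries where they do the work, as an engineer would, in place of code of your own. Each camera call takes 0.05 s, during which the arm holds its last target. There are 200 camera calls.

## Working session

There is one attempt and no reset: what is moved stays moved. The work goes in short steps, Python scripts to look and compute and a tool call to move; the robot and the scene stay as the last step left them, time stands still between calls to the robot, and variables do not carry over. Pictures are saved under pics/ and viewed, about 8 in all and at most 12, crops included, and the job is handed in when it is done.

Besides the shell and the picture viewer there is one more tool, called after ">>>" as name(argument=value, ...), one argument or row to a line, values as JSON. jog_arm: Moves the arm, as the interface text tells. Its arguments: {"type":"object","properties":{"deltas":{"type":"array"}},"required":["deltas"]}

```bash
mkdir -p pics; ls
python3 - <<'E'
from workcell import *
import cv2,numpy as np
o=get_obs();print(o['clock'],o['eef_pos'],o['tool_rot'],o['grip_width'])
for c in ['scene','side']:
    im=camera(c);cv2.imwrite(f'pics/{c}0.png',im[:,:,::-1])
    m=camera_model(c);print(c,m['fovy'],m['cx'],m['cy'],np.round(m['pose'],3).tolist())
    for t in ['control_box','coarse_knob','fine_knob','plain_knob_mark']:
        print(t,[(round(d['conf'],2),np.round(d['at']).tolist(),int(d['pixels'].sum())) for d in masks_of(t,c)])
print(camera_model('wrist'))
E
```

```text
pics
0.0 [ 0.16314425 -0.47197088  0.23042193] [ 9.86186626e-01  1.65634700e-01 -1.72894365e-04 -1.02692129e-03] 0.08511714246705408
scene 42.81190280764509 272.63879901564206 210.1238474543726 [[-0.75, 0.365, -0.552, 1.252], [0.661, 0.415, -0.625, 1.123], [0.001, -0.833, -0.553, 0.913], [0.0, 0.0, 0.0, 1.0]]
control_box [(0.9, [425.0, 302.0], 5093), (0.89, [227.0, 154.0], 1994), (0.7, [262.0, 247.0], 3644), (0.57, [352.0, 228.0], 3159)]
coarse_knob [(0.89, [425.0, 290.0], 375), (0.8, [263.0, 231.0], 308), (0.73, [226.0, 141.0], 153), (0.67, [168.0, 168.0], 231), (0.66, [354.0, 220.0], 246)]
fine_knob [(0.69, [428.0, 277.0], 123), (0.37, [225.0, 133.0], 62)]
plain_knob_mark [(0.62, [168.0, 166.0], 235)]
side 47.175330025070664 269.84539024904547 213.3512563688219 [[-0.763, 0.469, -0.446, 1.072], [0.647, 0.538, -0.541, 0.963], [-0.013, -0.701, -0.713, 1.095], [0.0, 0.0, 0.0, 1.0]]
control_box [(0.76, [259.0, 242.0], 3266), (0.66, [347.0, 224.0], 2931), (0.62, [233.0, 134.0], 1924)]
coarse_knob [(0.69, [346.0, 215.0], 255), (0.57, [410.0, 299.0], 384), (0.53, [230.0, 124.0], 165), (0.52, [258.0, 236.0], 267)]
fine_knob [(0.62, [226.0, 116.0], 55), (0.43, [411.0, 294.0], 78), (0.4, [348.0, 206.0], 72)]
plain_knob_mark [(0.66, [173.0, 159.0], 221)]
{'fovy': 59.68002905556253, 'cx': 278.33680623226644, 'cy': 206.64647990137274, 'T_tool_cam': array([[-3.93477616e-04, -9.48976167e-01, -3.15347554e-01,
         8.06148747e-02],
       [ 9.99999917e-01, -4.06568322e-04, -2.42714274e-05,
         5.18548216e-04],
       [-1.05177320e-04, -3.15347538e-01,  9.48976248e-01,
        -1.42419108e-01],
       [ 0.00000000e+00,  0.00000000e+00,  0.00000000e+00,
         1.00000000e+00]])}
```

Run:
```python
import cv2
im=cv2.imread('pics/scene0.png');cv2.imwrite('pics/scene0c.png',cv2.resize(im[90:380,100:500],None,fx=2,fy=2,interpolation=cv2.INTER_CUBIC))
```

```text
(no output)
```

View pics/scene0c.png

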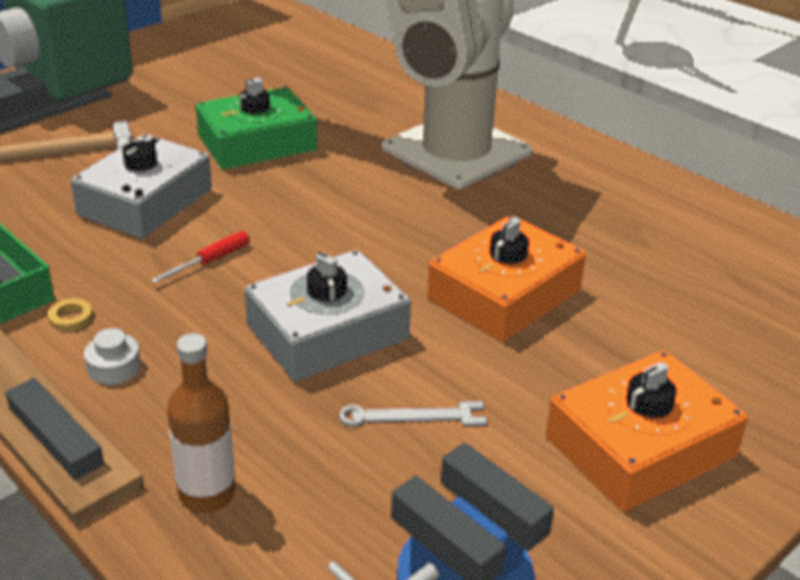

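Candidates (scene pixels): the green box at (227,154), orange boxes at (425,302) and (352,228), the grey single-knob box at (168,168), and the grey two-storey box at (262,247). I choose the grey two-storey one, whose brass bar is at about (248,241).

```bash
cat > h.py <<'E'
from workcell import *
import cv2,numpy as np
from scipy.spatial.transform import Rotation as R
def cam(c,obs=None):
    m=camera_model(c)
    if c=='wrist':
        T=np.eye(4);T[:3,:3]=R.from_quat(obs['tool_rot']).as_matrix();T[:3,3]=obs['eef_pos'];P=T@m['T_tool_cam']
    else: P=m['pose']
    return P,210/np.tan(np.radians(m['fovy']/2)),m['cx'],m['cy']
def toplane(C,uv,z):
    P,f,cx,cy=C;uv=np.atleast_2d(uv).astype(float)
    d=np.c_[(uv[:,0]-cx)/f,(uv[:,1]-cy)/f,np.ones(len(uv))]@P[:3,:3].T
    return P[:3,3]+d*((z-P[2,3])/d[:,2])[:,None]
def proj(C,X):
    P,f,cx,cy=C;q=(np.atleast_2d(X)-P[:3,3])@P[:3,:3]
    return np.c_[f*q[:,0]/q[:,2]+cx,f*q[:,1]/q[:,2]+cy]
def rectify(C,im,c,z,half=.06,n=500,yaw=0):
    "top view at height z about c: image up = +x(rotated by yaw), left = +y"
    g=np.linspace(half,-half,n);X,Y=np.meshgrid(g,g,indexing='ij')
    cs,sn=np.cos(yaw),np.sin(yaw)
    W=np.stack([c[0]+cs*X-sn*Y,c[1]+sn*X+cs*Y,np.full_like(X,z)],-1).reshape(-1,3)
    uv=proj(C,W).astype(np.float32).reshape(n,n,2)
    return cv2.remap(im,uv[...,0],uv[...,1],cv2.INTER_LINEAR)
E
python3 - <<'E'
from h import *
for c,k in [('scene',(263,231)),('side',(258,236))]:
    C=cam(c);print(c,toplane(C,k,.0865)[0])
print('bar',toplane(cam('scene'),(248,241),.072))
o=get_obs();Rm=R.from_quat(o['tool_rot']).as_matrix();print(o['eef_pos'],Rm.round(3),o['clock'])
t=toplane(cam('scene'),(263,231),.0865)[0];print(Rm.T@(t-o['eef_pos']))
E
```

```text
scene [0.51190738 0.24747294 0.0865    ]
side [0.52457944 0.24536655 0.0865    ]
bar [[0.55738081 0.24013867 0.072     ]]
[ 0.1633206  -0.4725362   0.23128383] [[ 0.945  0.327 -0.   ]
 [ 0.327 -0.945  0.   ]
 [-0.    -0.    -1.   ]] 0.5
[ 0.56467564 -0.56662244  0.14480568]
```

>>> jog_arm(
  deltas=[
    [[35,-35,0,0,0,0,85],[35,-35,0,0,0,0,85],[35,-35,0,0,0,0,85],[35,-35,0,0,0,0,85],[35,-35,0,0,0,0,85]],
  ],
)

```text
clock: 1.0
eef_pos: [0.2729, -0.2509, 0.2299]
tool_rot: [0.987, 0.159, 0.001, 0.001]
ft_force: [1.7, -0.4, -0.1]
grip_width: 0.0851
```

>>> jog_arm(
  deltas=[
    [[35,-35,0,0,0,0,85],[35,-35,0,0,0,0,85],[35,-35,0,0,0,0,85],[35,-35,0,0,0,0,85],[35,-35,0,0,0,0,85]],
  ],
)

```text
clock: 1.5
eef_pos: [0.3843, -0.0266, 0.2316]
tool_rot: [0.987, 0.158, 0.004, 0.003]
ft_force: [0.9, -1.4, 0.4]
grip_width: 0.0853
```

>>> jog_arm(
  deltas=[
    [[35,-35,0,0,0,0,85],[35,-35,0,0,0,0,85],[35,-35,0,0,0,0,85],[35,-35,0,0,0,0,85],[35,-35,0,0,0,0,85]],
  ],
)

```text
clock: 2.0
eef_pos: [0.5001, 0.1835, 0.2332]
tool_rot: [0.985, 0.174, 0.005, -0.003]
ft_force: [0.4, -0.4, 0.0]
grip_width: 0.0848
```

>>> jog_arm(
  deltas=[
    [[18,-27,0,0,0,0,85],[12,-20,0,0,0,0,85],[5,-4,0,0,0,0,85],[0,0,0,0,0,0,85]],
  ],
)

```text
clock: 2.4
eef_pos: [0.5267, 0.2276, 0.2321]
tool_rot: [0.98, 0.197, 0.003, -0.013]
ft_force: [-0.2, -0.1, 0.1]
grip_width: 0.0851
```

```bash
cat > look.py <<'E'
from h import *
import sys
n=sys.argv[1]
o=get_obs();im=camera('wrist');C=cam('wrist',o);np.savez(f'pics/{n}.npz',im=im,P=C[0])
print(o['clock'],o['eef_pos'].round(4) if hasattr(o['eef_pos'],'round') else o['eef_pos'],'j',np.round(o['joint_pos'],3),'rotz',R.from_quat(o['tool_rot']).as_euler('zyx',degrees=True).round(2),'w',o['grip_width'])
cv2.imwrite(f'pics/{n}.png',im[:,:,::-1])
for t in ['control_box','coarse_knob','fine_knob']:
    for d in masks_of(t,'wrist'):
        print(t,round(d['conf'],2),np.round(d['at'],1),int(d['pixels'].sum()))
        if d['conf']>.5: np.save(f'pics/{n}_{t}.npy',d['pixels']);
E
python3 look.py w1
```

```text
2.4 [0.5267 0.2276 0.2321] j [0.395 0.379 0.199 1.379 0.024 3.141] rotz [-2.2710e+01  9.0000e-02 -1.7847e+02] w 0.08508590956316232
control_box 0.63 [259.3 187.2] 31013
coarse_knob 0.81 [262.7 197.8] 2783
fine_knob 0.83 [253.4 214.8] 921
```

View pics/w1.png

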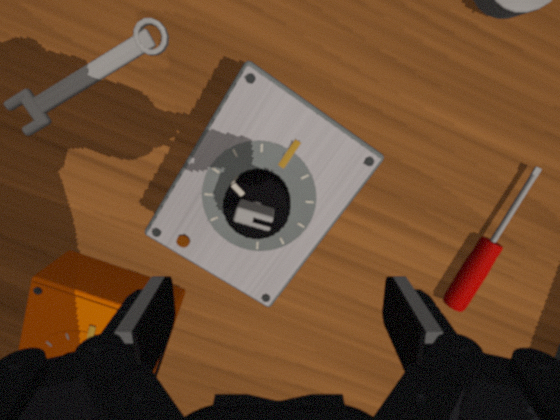

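Run:
```python
from h import *
d=np.load('pics/w1.npz');o=get_obs();C=cam('wrist',o);C=(d['P'],)+C[1:]
k=toplane(C,[(247,62),(382,157),(268,306),(147,234)],.07)[:,:2];print(k.round(4),k.mean(0))
c=k.mean(0);print('sides',np.linalg.norm(np.roll(k,-1,0)-k,axis=1))
e=(k[0]+k[1]-k[2]-k[3]);yaw=np.arctan2(e[1],e[0]);print('yaw',np.degrees(yaw))
ti=[]
for z in (.07,.1,.126):
    r=rectify(C,d['im'],c,z,half=.065 if z==.07 else .04,n=380,yaw=yaw);cv2.drawMarker(r,(190,190),(255,0,0),0,14);ti.append(r)
cv2.imwrite('pics/r1.png',cv2.resize(np.hstack(ti),(798,266))[:,:,::-1])
b=toplane(C,(289,153),.071)[0,:2]-c;print('bar dir',np.degrees(np.arctan2(b[1],b[0])),np.hypot(*b))
```

```text
[[0.6078 0.2917]
 [0.5823 0.1608]
 [0.4119 0.1941]
 [0.4374 0.323 ]] [0.50983993 0.24236954]
sides [0.1333613  0.1735784  0.13142029 0.17320383]
yaw -10.730316004551872
bar dir -10.940839564853011 0.04629160409727796
```

View pics/r1.png

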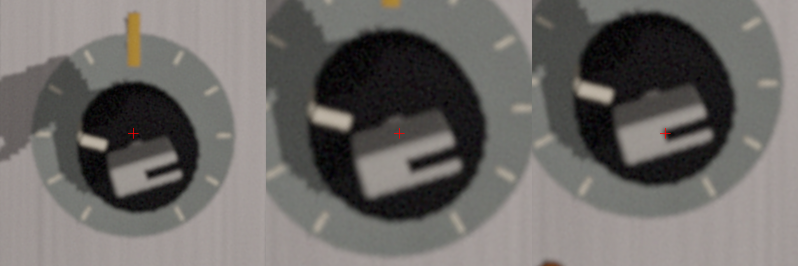

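The view shows the grey two-storey box. The brass bar is at (289,153), the white line at (237,188) and the fine knob's black-lined end at (270,222). Measured results:

| Item | Value |
|---|---|
| Axis | (0.510, 0.242) |
| Box yaw | about -10.7° |
| Coarse angle | about +76° |
| Fine angle | about -73° |

Joint 6 is at its limit, so I'll rotate to a better yaw first.

>>> jog_arm(
  deltas=[
    [[0,0,0,0,0,-8.5,75],[0,0,0,0,0,-8.5,75],[0,0,0,0,0,-8.5,75],[0,0,0,0,0,-8.5,75],[0,0,0,0,0,-8.5,75]],
  ],
)

```text
clock: 3.1
eef_pos: [0.5245, 0.2217, 0.2351]
tool_rot: [0.84, 0.543, 0.009, -0.01]
ft_force: [-0.1, -0.1, 0.7]
grip_width: 0.075
```

>>> jog_arm(
  deltas=[
    [[0,0,0,0,0,-8.5,75],[0,0,0,0,0,-8.5,75],[0,0,0,0,0,-8.5,75],[0,0,0,0,0,-8.5,75],[0,0,0,0,0,-8.5,75]],
  ],
)

```text
clock: 3.6
eef_pos: [0.5229, 0.2168, 0.2378]
tool_rot: [0.582, 0.813, 0.012, -0.005]
ft_force: [0.1, 0.3, -1.0]
grip_width: 0.0751
```

>>> jog_arm(
  deltas=[
    [[0,0,0,0,0,-8.5,75],[0,0,0,0,0,-8.5,75],[0,0,0,0,0,-8.5,75],[0,0,0,0,0,-8.5,75],[0,0,0,0,0,-8.5,75]],
  ],
)

```text
clock: 4.1
eef_pos: [0.5211, 0.2119, 0.2405]
tool_rot: [0.244, 0.97, 0.014, 0.001]
ft_force: [-0.1, 0.4, 0.0]
grip_width: 0.0751
```

>>> jog_arm(
  deltas=[
    [[0,0,0,0,0,-8.5,75],[0,0,0,0,0,-8.5,75],[0,0,0,0,0,-8.5,75],[0,0,0,0,0,0,75],[0,0,0,0,0,0,75]],
  ],
)

```text
clock: 4.6
eef_pos: [0.5196, 0.2074, 0.243]
tool_rot: [0.024, 1.0, 0.013, 0.005]
ft_force: [0.3, -0.1, 0.2]
grip_width: 0.0752
```

```bash
cat > st.py <<'E'
from h import *
# usage: st.py x y z yaw_deg  -> shift in tool mm, turn in tool deg to a straight-down pose
import sys
o=get_obs();Rm=R.from_quat(o['tool_rot']);x,y,z,a=map(float,sys.argv[1:])
ex=np.array([np.cos(np.radians(a)),np.sin(np.radians(a)),0]);ez=np.array([0,0,-1.])
T=R.from_matrix(np.c_[ex,np.cross(ez,ex),ez])
print(o['clock'],np.round(o['eef_pos'],4),'j6',round(o['joint_pos'][5],3),'w',round(o['grip_width'],4),'F',np.round(o['ft_force'],1),'M',np.round(o['ft_torque'],2))
v=Rm.as_matrix()[:,0];print('yaw',np.degrees(np.arctan2(v[1],v[0])).round(2),'shift mm',(Rm.inv().apply(np.array([x,y,z])-o['eef_pos'])*1e3).round(1),'turn',np.degrees((Rm.inv()*T).as_rotvec()).round(2))
E
python3 st.py 0.510 0.2424 0.2 180
```

```text
4.6 [0.5196 0.2074 0.243 ] j6 0.417 w 0.0752 F [ 0.3 -0.1  0.2] M [ 0.01  0.05 -0.02]
yaw 177.21 shift mm [11.6 33.3 43.8] turn [ 1.52  0.57 -2.78]
```

>>> jog_arm(
  deltas=[
    [[6,18,22,0.8,0.3,-1.5,75],[6,16,16,0.7,0.3,-1,75],[1,2,4,0,0,0,75]],
  ],
)

```text
clock: 4.9
eef_pos: [0.5093, 0.2438, 0.203]
tool_rot: [0.008, 1.0, 0.001, 0.002]
ft_force: [0.0, 0.1, 0.3]
grip_width: 0.075
```

```bash
python3 st.py 0.510 0.2424 0.2 180; python3 look.py w2
python3 - <<'E'
from h import *
d=np.load('pics/w2.npz');o=get_obs();C=cam('wrist',o);C=(d['P'],)+C[1:]
c=np.array([.510,.2424]);yaw=np.radians(-10.7)
ti=[]
for z in (.07,.1,.126):
    r=rectify(C,d['im'],c,z,half=.065 if z==.07 else .04,n=380,yaw=yaw);cv2.drawMarker(r,(190,190),(255,0,0),0,14);ti.append(r)
cv2.imwrite('pics/r2.png',cv2.resize(np.hstack(ti),(798,266))[:,:,::-1])
E
```

```text
4.9 [0.5093 0.2438 0.203 ] j6 0.462 w 0.075 F [0.  0.1 0.3] M [-0.02  0.08 -0.  ]
yaw 179.11 shift mm [-0.7 -1.4  3. ] turn [ 0.07  0.23 -0.89]
4.9 [0.5093 0.2438 0.203 ] j [ 4.470e-01  3.780e-01  1.230e-01  1.311e+00 -1.000e-03  4.620e-01] rotz [-179.11    0.23 -179.93] w 0.07499099780099898
control_box 0.9 [278.4 176.4] 38782
coarse_knob 0.84 [282.  192.3] 3552
fine_knob 0.72 [275.8 210.2] 1128
```

View pics/r2.png

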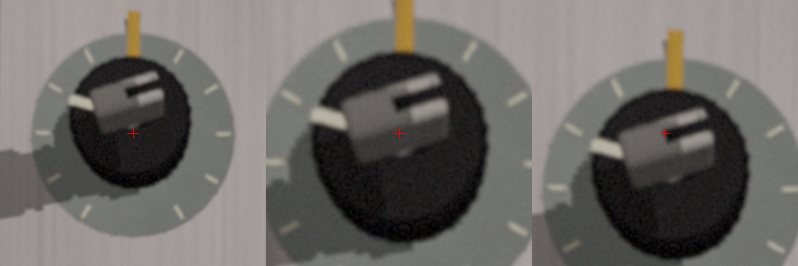

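>>> jog_arm(
  deltas=[
    [[0,-1,30,0,0,-0.5,72],[0,0,30,0,0,0,72],[0,0,25,0,0,0,72],[0,0,15,0,0,0,72],[0,0,0,0,0,0,72]],
  ],
)

```text
clock: 5.6
eef_pos: [0.5179, 0.2395, 0.1094]
tool_rot: [0.009, 1.0, 0.004, 0.01]
ft_force: [-0.8, -0.6, -0.8]
grip_width: 0.0721
```

```bash
python3 st.py 0.5097 0.2423 0.072 180
```

```text
5.6 [0.5179 0.2395 0.1094] j6 0.451 w 0.0721 F [-0.8 -0.6 -0.8] M [0.05 0.04 0.07]
yaw 179.02 shift mm [ 9.   2.4 37.3] turn [ 0.43  1.19 -0.97]
```

>>> jog_arm(
  deltas=[
    [[6,2,12,0.3,0.8,-0.6,72],[5,1,10,0.2,0.5,-0.5,72],[1,1,5,0,0.2,0,72]],
  ],
)

```text
clock: 5.9
eef_pos: [0.5084, 0.2438, 0.0845]
tool_rot: [-0.0, 1.0, 0.0, -0.001]
ft_force: [-0.1, -0.2, 0.2]
grip_width: 0.0722
```

```bash
python3 st.py 0.5097 0.2423 0.072 180
```

```text
5.9 [0.5084 0.2438 0.0845] j6 0.446 w 0.0722 F [-0.1 -0.2  0.2] M [ 0.02  0.06 -0.06]
yaw -179.95 shift mm [-1.3 -1.5 12.5] turn [ 0.05 -0.07  0.05]
```

>>> jog_arm(
  deltas=[
    [[-1,-1,8,0,0,0,72],[0,0,5,0,0,0,72],[0,0,0,0,0,0,72]],
  ],
)

```text
clock: 6.2
eef_pos: [0.5096, 0.2433, 0.0705]
tool_rot: [-0.001, 1.0, 0.001, -0.0]
ft_force: [-0.9, -0.2, 0.1]
grip_width: 0.0721
```

```bash
python3 st.py 0.5097 0.2423 0.072 180
```

```text
6.2 [0.5096 0.2433 0.0705] j6 0.443 w 0.0721 F [-0.9 -0.2  0.1] M [-0.04  0.02 -0.  ]
yaw -179.92 shift mm [-0.1 -1.  -1.5] turn [ 0.06 -0.05  0.08]
```

>>> jog_arm(
  deltas=[
    [[0,-1,-1.5,0,0,0,60],[0,0,0,0,0,0,50],[0,0,0,0,0,0,40],[0,0,0,0,0,0,40]],
  ],
)

```text
clock: 6.6
eef_pos: [0.5096, 0.2433, 0.0731]
tool_rot: [-0.001, 1.0, 0.002, -0.0]
ft_force: [-0.4, 0.2, -2.6]
grip_width: 0.0521
```

```bash
python3 st.py 0.5097 0.2423 0.072 103
```

```text
6.6 [0.5096 0.2433 0.0731] j6 0.441 w 0.0521 F [-0.4  0.2 -2.6] M [ 0.17 -0.04  0.06]
yaw -179.85 shift mm [-0.1 -1.   1.1] turn [ 0.15 -0.16 77.15]
```

>>> jog_arm(
  deltas=[
    [[0,0,0,0,0,8,40],[0,0,0,0,0,8,40],[0,0,0,0,0,8,40],[0,0,0,0,0,8,40],[0,0,0,0,0,0,40]],
  ],
)

```text
clock: 7.1
eef_pos: [0.5096, 0.243, 0.0731]
tool_rot: [0.284, 0.959, 0.002, -0.001]
ft_force: [-1.1, 0.3, -1.4]
grip_width: 0.0519
```

```bash
python3 st.py 0.5097 0.2423 0.072 103
```

```text
7.1 [0.5096 0.243  0.0731] j6 1.02 w 0.0519 F [-1.1  0.3 -1.4] M [ 0.21 -0.05 -0.11]
yaw 146.96 shift mm [-0.5 -0.6  1.1] turn [ 0.09 -0.18 43.96]
```

>>> jog_arm(
  deltas=[
    [[0,0,0,0,0,8,40],[0,0,0,0,0,8,40],[0,0,0,0,0,8,40],[0,0,0,0,0,8,40],[0,0,0,0,0,8,40]],
  ],
)

```text
clock: 7.6
eef_pos: [0.5094, 0.2428, 0.0731]
tool_rot: [0.599, 0.801, 0.001, -0.001]
ft_force: [-1.6, -0.2, -2.0]
grip_width: 0.0519
```

```bash
python3 st.py 0.5097 0.2423 0.072 103;python3 look.py w3
python3 - <<'E'
from h import *
d=np.load('pics/w3.npz');o=get_obs();C=cam('wrist',o);C=(d['P'],)+C[1:]
c=np.array([.5097,.2424]);yaw=np.radians(-10.7)
ti=[]
for z in (.07,.1,.126):
    r=rectify(C,d['im'],c,z,half=.065 if z==.07 else .04,n=380,yaw=yaw);cv2.drawMarker(r,(190,190),(255,0,0),0,14);ti.append(r)
cv2.imwrite('pics/r3.png',cv2.resize(np.hstack(ti),(798,266))[:,:,::-1])
E
```

```text
7.6 [0.5094 0.2428 0.0731] j6 1.727 w 0.0519 F [-1.6 -0.2 -2. ] M [ 0.09 -0.06  0.17]
yaw 106.45 shift mm [-0.6  0.2  1.1] turn [ 0.   -0.16  3.45]
7.6 [0.5094 0.2428 0.0731] j [ 0.443  0.48  -0.078  1.013  0.003  1.727] rotz [-1.0645e+02 -4.0000e-02 -1.7984e+02] w 0.05192645439160871
control_box 0.92 [10.5 46.8] 2705
control_box 0.88 [258.6 228.9] 95875
coarse_knob 0.67 [278.  284.7] 13165
fine_knob 0.86 [274.6 342.1] 4477
```

View pics/r3.png

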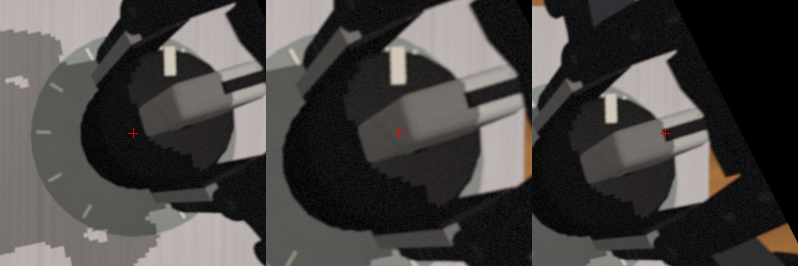

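>>> jog_arm(
  deltas=[
    [[0,0,0,0,0,0,72],[0,0,0,0,0,0,72],[0,0,-10,0,0,0,72],[0,0,-15,0,0,0,72]],
  ],
)

```text
clock: 8.2
eef_pos: [0.5085, 0.2417, 0.0977]
tool_rot: [0.593, 0.805, -0.001, -0.002]
ft_force: [0.2, -0.2, 0.3]
grip_width: 0.0725
```

>>> jog_arm(
  deltas=[
    [[0,0,-25,0,0,0,72],[0,0,-30,0,0,0,72],[0,0,-25,0,0,0,72],[0,0,-10,0,0,0,72],[0,0,0,0,0,0,72]],
  ],
)

```text
clock: 8.7
eef_pos: [0.5107, 0.2421, 0.1972]
tool_rot: [0.592, 0.806, 0.002, 0.001]
ft_force: [0.4, 0.3, -0.2]
grip_width: 0.0722
```

```bash
cat > rv.py <<'E'
from h import *
import sys
n=sys.argv[1]
d=np.load(f'pics/{n}.npz');o=get_obs();C=cam('wrist',o);C=(d['P'],)+C[1:]
c=np.array([.5097,.2424]);yaw=np.radians(-10.7)
ti=[]
for z in (.07,.1,.126):
    r=rectify(C,d['im'],c,z,half=.065 if z==.07 else .035,n=380,yaw=yaw);cv2.drawMarker(r,(190,190),(255,0,0),0,14);ti.append(r)
cv2.imwrite(f'pics/{n}r.png',cv2.resize(np.hstack(ti),(798,266))[:,:,::-1])
E
python3 st.py 0.5097 0.2423 0.2 95;python3 look.py w4; python3 rv.py w4
```

```text
8.7 [0.5107 0.2421 0.1972] j6 1.708 w 0.0722 F [ 0.4  0.3 -0.2] M [0.06 0.01 0.  ]
yaw 107.45 shift mm [ 0.5 -0.9 -2.8] turn [ 0.25 -0.14 12.45]
8.7 [0.5107 0.2421 0.1972] j [4.420e-01 3.820e-01 1.130e-01 1.297e+00 1.000e-03 1.708e+00] rotz [-107.45    0.22 -179.81] w 0.07215413862941997
control_box 0.95 [274.5 185.2] 40247
control_box 0.89 [65.4 40. ] 9630
coarse_knob 0.75 [273.5 195.8] 3925
fine_knob 0.77 [275.9 214.7] 958
```

View pics/w4r.png

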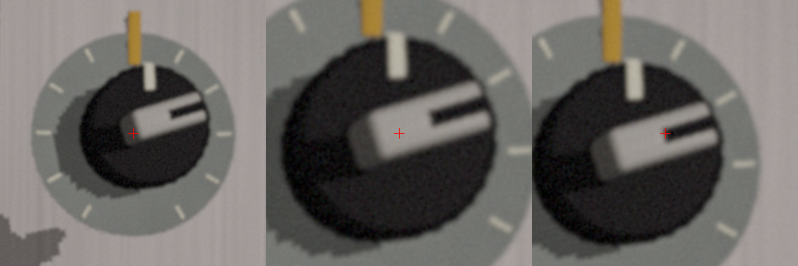

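```bash
cat > ang.py <<'E'
from h import *
import sys
n=sys.argv[1]
d=np.load(f'pics/{n}.npz');C=cam('wrist',get_obs());C=(d['P'],)+C[1:]
c=np.array([.5097,.2424]);yaw=np.radians(-10.7);im=d['im']
def seg(z,f,rmin,rmax,amax,half=.065,N=1300):
    r=cv2.GaussianBlur(rectify(C,im,c,z,half,N,yaw),(7,7),0);h=cv2.cvtColor(r,cv2.COLOR_RGB2HSV).astype(int)
    g=np.linspace(half,-half,N);X,Y=np.meshgrid(g,g,indexing='ij');a=np.degrees(np.arctan2(Y,X));rr=np.hypot(X,Y)
    m=f(h)&(rr>rmin)&(rr<rmax)&(abs(a)<amax)
    p=np.c_[X[m],Y[m]];mu=p.mean(0);w,v=np.linalg.eigh(np.cov(p.T));v=v[:,1]*np.sign(v[0,1])
    print(n,z,m.sum(),'mid mm',(mu*1e3).round(2),'ang',np.degrees(np.arctan2(mu[1],mu[0])).round(2),'dir',np.degrees(np.arctan2(v[1],v[0])).round(2),'sd mm',(np.sqrt(w)*1e3).round(2))
seg(.072,lambda h:(h[...,1]>90)&(h[...,2]>60),.030,.062,30)
seg(.100,lambda h:(h[...,1]<90)&(h[...,2]>100),.012,.0255,25)
E
python3 ang.py w4
python3 - <<'E'
# ring/outer-disc centre and box top centre/yaw from w4
from h import *
d=np.load('pics/w4.npz');C=cam('wrist',get_obs());C=(d['P'],)+C[1:]
c=np.array([.5097,.2424]);N=800;half=.1
r=rectify(C,d['im'],c,.07,half,N,np.radians(-10.7))
h=cv2.cvtColor(cv2.GaussianBlur(r,(5,5),0),cv2.COLOR_RGB2HSV).astype(int)
m=((h[...,0]>40)&(h[...,0]<110)&(h[...,1]>12)&(h[...,2]>60)).astype(np.uint8)
cs,_=cv2.findContours(m,cv2.RETR_EXTERNAL,cv2.CHAIN_APPROX_NONE);k=max(cs,key=cv2.contourArea)
e=cv2.fitEllipse(k);s=2*half/(N-1)*1e3
print('ring centre offset mm x,y',(( (N-1)/2-e[0][1])*s).__round__(2),(((N-1)/2-e[0][0])*s).__round__(2),'axes',np.array(e[1])*s)
print('bright hue of ring sample',h[int(N/2+.045/half*N/2),N//2])
E
```

```text
w4 0.072 16009 mid mm [45.56 -0.18] ang -0.23 dir 0.21 sd mm [1.78 7.39]
w4 0.1 5596 mid mm [19.98  0.48] ang 1.37 dir 2.0 sd mm [1.46 3.17]
ring centre offset mm x,y 4.5 33.77 axes [1.86956785 3.15355843]
bright hue of ring sample [ 36  11 118]
```

The coarse line is now about 1.6° short of the bar (bar direction ≈ 0°). I'll regrip once to trim it.

>>> jog_arm(
  deltas=[
    [[0,0,30,0,0,0,72],[0,0,30,0,0,0,72],[0,0,25,0,0,0,72],[0,0,15,0,0,0,72],[0,0,0,0,0,0,72]],
  ],
)

```text
clock: 9.4
eef_pos: [0.5044, 0.2393, 0.0836]
tool_rot: [0.592, 0.806, -0.005, -0.004]
ft_force: [-0.9, 0.5, 1.2]
grip_width: 0.0721
```

```bash
python3 st.py 0.5095 0.2426 0.073 107
```

```text
9.4 [0.5044 0.2393 0.0836] j6 1.708 w 0.0721 F [-0.9  0.5  1.2] M [-0.02  0.03 -0.01]
yaw 107.46 shift mm [ 1.7  6.  10.5] turn [-0.75  0.03  0.46]
```

>>> jog_arm(
  deltas=[
    [[1,4,6,-0.5,0,0,72],[0.5,2,4,-0.2,0,0,72],[0,0,0,0,0,0,72]],
  ],
)

```text
clock: 9.7
eef_pos: [0.5096, 0.2425, 0.0721]
tool_rot: [0.591, 0.806, -0.001, -0.0]
ft_force: [-0.3, 0.7, 0.3]
grip_width: 0.0721
```

```bash
python3 st.py 0.5095 0.2426 0.073 107
```

```text
9.7 [0.5096 0.2425 0.0721] j6 1.71 w 0.0721 F [-0.3  0.7  0.3] M [-0.01 -0.02 -0.02]
yaw 107.47 shift mm [ 0.1 -0.  -0.9] turn [-0.12  0.05  0.47]
```

>>> jog_arm(
  deltas=[
    [[0,0,-1,0,0,0,60],[0,0,0,0,0,0,50],[0,0,0,0,0,0,40],[0,0,0,0,0,0,40]],
  ],
)

```text
clock: 10.1
eef_pos: [0.5093, 0.2426, 0.0748]
tool_rot: [0.591, 0.807, -0.001, -0.0]
ft_force: [1.1, 1.3, -2.8]
grip_width: 0.0518
```

>>> jog_arm(
  deltas=[
    [[0,0,0,0,0,1.7,40],[0,0,0,0,0,0,40]],
  ],
)

```text
clock: 10.3
eef_pos: [0.5092, 0.2425, 0.0748]
tool_rot: [0.604, 0.797, -0.001, -0.0]
ft_force: [-0.1, 0.8, -1.5]
grip_width: 0.0519
```

```bash
python3 st.py 0.5095 0.2426 0.073 105.8
```

```text
10.3 [0.5092 0.2425 0.0748] j6 1.742 w 0.0519 F [-0.1  0.8 -1.5] M [ 0.    0.09 -0.12]
yaw 105.66 shift mm [-0.   0.3  1.8] turn [-0.11  0.04 -0.14]
```

>>> jog_arm(
  deltas=[
    [[0,0,0,0,0,0,72],[0,0,0,0,0,0,72],[0,0,-10,0,0,0,72],[0,0,-20,0,0,0,72],[0,0,-30,0,0,0,72]],
  ],
)

```text
clock: 10.8
eef_pos: [0.5078, 0.2417, 0.1349]
tool_rot: [0.604, 0.797, -0.003, -0.001]
ft_force: [-0.0, 0.5, 0.6]
grip_width: 0.0716
```

>>> jog_arm(
  deltas=[
    [[0,0,-30,0,0,4,72],[0,0,-25,0,0,4,72],[0,0,-10,0,0,3,72],[0,0,0,0,0,0,72]],
  ],
)

```text
clock: 11.2
eef_pos: [0.5117, 0.2436, 0.2127]
tool_rot: [0.681, 0.733, 0.004, 0.002]
ft_force: [0.1, -0.4, 0.5]
grip_width: 0.0719
```

```bash
python3 st.py 0.5097 0.2423 0.2 95;python3 look.py w5; python3 rv.py w5; python3 ang.py w5
```

```text
11.2 [0.5117 0.2436 0.2127] j6 1.942 w 0.0719 F [ 0.1 -0.4  0.5] M [0.02 0.02 0.04]
yaw 94.2 shift mm [-1.2 -2.2 12.7] turn [ 0.47 -0.15 -0.8 ]
11.2 [0.5117 0.2436 0.2127] j [ 0.445  0.375  0.142  1.33  -0.     1.942] rotz [ -94.2     0.46 -179.81] w 0.07193469202548586
control_box 0.95 [51.7 68.5] 13920
control_box 0.67 [268.3 182. ] 36335
coarse_knob 0.71 [285.1 195.8] 3605
fine_knob 0.87 [273.  209.2] 846
w5 0.072 15938 mid mm [45.73 -0.17] ang -0.21 dir 0.14 sd mm [1.79 7.34]
w5 0.1 5777 mid mm [19.92 -0.25] ang -0.72 dir -0.28 sd mm [1.48 3.26]
```

View pics/w5r.png

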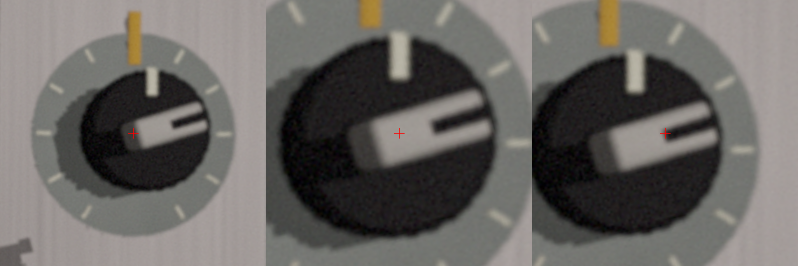

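The coarse line now agrees with the bar to about 0.5°. In the crop, the bar is at (371,12) and the line at (399,55), over the axis at (399,133). The fine knob's end is at about -73°, so I'll pinch it at yaw 96°.

>>> jog_arm(
  deltas=[
    [[-1,-2,25,0.3,0,-2,40],[0,0,25,0,0,0,40],[0,0,25,0,0,0,40],[0,0,10,0,0,0,40],[0,0,0,0,0,0,40]],
  ],
)

```text
clock: 11.9
eef_pos: [0.5049, 0.2402, 0.1165]
tool_rot: [0.666, 0.746, -0.005, -0.003]
ft_force: [-0.3, 0.2, 0.4]
grip_width: 0.0401
```

```bash
python3 st.py 0.5095 0.2425 0.107 96.2
```

```text
11.9 [0.5049 0.2402 0.1165] j6 1.901 w 0.0401 F [-0.3  0.2  0.4] M [ 0.01 -0.   -0.03]
yaw 96.49 shift mm [1.8 5.  9.5] turn [-0.65  0.14  0.29]
```

>>> jog_arm(
  deltas=[
    [[1,3,5,-0.4,0,0.3,40],[0.5,1.5,3,-0.2,0,0,40],[0,0,0,0,0,0,40]],
  ],
)

```text
clock: 12.2
eef_pos: [0.5103, 0.2427, 0.1092]
tool_rot: [0.668, 0.744, -0.0, 0.001]
ft_force: [-0.7, -0.9, 1.0]
grip_width: 0.0403
```

```bash
python3 st.py 0.5095 0.2425 0.107 96.2
```

```text
12.2 [0.5103 0.2427 0.1092] j6 1.908 w 0.0403 F [-0.7 -0.9  1. ] M [-0.01  0.02  0.  ]
yaw 96.18 shift mm [-0.1 -0.8  2.2] turn [ 0.08  0.11 -0.02]
```

>>> jog_arm(
  deltas=[
    [[0,-0.8,1,0,0,0,25],[0,0,0,0,0,0,12],[0,0,0,0,0,0,4],[0,0,0,0,0,0,4]],
  ],
)

```text
clock: 12.6
eef_pos: [0.5092, 0.243, 0.1097]
tool_rot: [0.668, 0.744, 0.0, 0.001]
ft_force: [0.8, -0.0, -2.2]
grip_width: 0.0107
```

```bash
python3 st.py 0.5095 0.2425 0.107 169.3
```

```text
12.6 [0.5092 0.243  0.1097] j6 1.909 w 0.0107 F [ 0.8 -0.  -2.2] M [ 0.07 -0.08 -0.09]
yaw 96.21 shift mm [-0.5  0.3  2.7] turn [ 6.000e-02  1.200e-01 -7.309e+01]
```

>>> jog_arm(
  deltas=[
    [[0,0,0,0,0,-8,4],[0,0,0,0,0,-8,4],[0,0,0,0,0,-8,4],[0,0,0,0,0,-8,4],[0,0,0,0,0,-8,4]],
  ],
)

```text
clock: 13.1
eef_pos: [0.5094, 0.2431, 0.1097]
tool_rot: [0.361, 0.933, 0.0, 0.001]
ft_force: [-0.2, -0.4, -0.8]
grip_width: 0.0104
```

>>> jog_arm(
  deltas=[
    [[0,0,0,0,0,-8,4],[0,0,0,0,0,-8,4],[0,0,0,0,0,-8,4],[0,0,0,0,0,-6,4],[0,0,0,0,0,0,4]],
  ],
)

```text
clock: 13.6
eef_pos: [0.5094, 0.2432, 0.1097]
tool_rot: [0.096, 0.995, 0.0, 0.001]
ft_force: [-0.4, 0.2, -0.1]
grip_width: 0.0105
```

```bash
python3 st.py 0.5095 0.2425 0.107 169.3
```

```text
13.6 [0.5094 0.2432 0.1097] j6 0.638 w 0.0105 F [-0.4  0.2 -0.1] M [-0.    0.19  0.04]
yaw 169.01 shift mm [-0.2 -0.7  2.7] turn [ 0.05  0.13 -0.29]
```

Aligned within 0.3°. Releasing, rising and checking.

>>> jog_arm(
  deltas=[
    [[0,0,0,0,0,0,40],[0,0,0,0,0,0,40],[0,0,-10,0,0,0,40],[0,0,-20,0,0,0,40],[0,0,-30,0,0,0,60]],
  ],
)

```text
clock: 14.1
eef_pos: [0.5078, 0.2421, 0.1688]
tool_rot: [0.099, 0.995, -0.002, -0.001]
ft_force: [0.7, -0.1, 0.3]
grip_width: 0.0532
```

>>> jog_arm(
  deltas=[
    [[0,0,-25,0,0,0,72],[0,0,-15,0,0,0,72],[0,0,0,0,0,0,72],[0,0,0,0,0,0,72]],
  ],
)

```text
clock: 14.5
eef_pos: [0.5114, 0.2437, 0.2189]
tool_rot: [0.101, 0.995, 0.002, 0.005]
ft_force: [-0.6, 0.5, 0.5]
grip_width: 0.0716
```

```bash
python3 st.py 0.5097 0.2423 0.2 169;python3 look.py w6; python3 rv.py w6; python3 ang.py w6
```

```text
14.5 [0.5114 0.2437 0.2189] j6 0.647 w 0.0716 F [-0.6  0.5  0.5] M [0.01 0.02 0.04]
yaw 168.44 shift mm [ 1.6 -1.8 18.9] turn [ 0.29  0.56 -0.56]
14.5 [0.5114 0.2437 0.2189] j [ 0.446  0.37   0.152  1.342 -0.002  0.647] rotz [-168.45    0.61 -179.83] w 0.07160287594085357
control_box 0.66 [277.5 170. ] 35434
coarse_knob 0.89 [277.  178.8] 3517
fine_knob 0.77 [274.7 201. ] 779
w6 0.072 12212 mid mm [47.99 -0.32] ang -0.39 dir -0.64 sd mm [1.7  5.98]
w6 0.1 10634 mid mm [17.93 -0.35] ang -1.11 dir 88.24 sd mm [3.84 4.  ]
```

View pics/w6r.png

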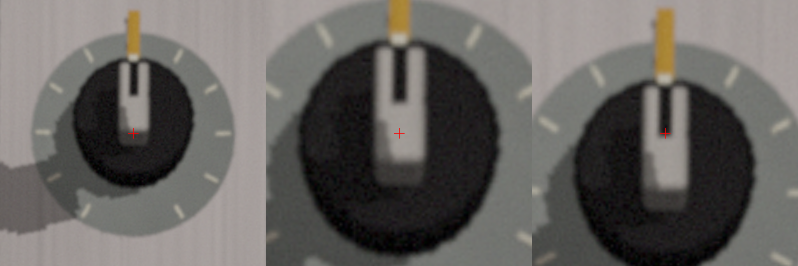

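The black line (665,105), the white line (399,38) and the brass bar (399,15) are all collinear with the axis, and the gripper is clear. I'm handing in.

```bash
python3 -c "
from workcell import *
print(job_done())"
```

```text
the job is handed in; nothing more can be done
None
```

The job is handed in, at 14.5 s on the arm's clock plus the last camera calls. On the grey two-storey box I turned the coarse knob about 76° clockwise to the brass bar, then regripped it for a 1.8° trim. After that I turned the fine knob about 73° counter-clockwise to the same bar and let go of both.

- **Coarse knob:** the check before the fine turn put the white line about 0.5° from the bar.
- **Fine knob:** the gripper's yaw at release was 0.3° from target, and the last picture shows both marks in line with the bar.
- **Check that failed:** the automatic coarse-line measurement on that last picture is not valid, because the fine knob covers most of the line. I judged the coarse line there by eye only.
- **Gripper and plain knob:** the gripper was clear of the box, about 90 mm above the knobs, with wrist force near zero. I never went near the single knob on the other box.

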